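Refit the filter and hook-in lid of the measuring machine's control unit

TASK

Put the clean white filter flat into its seat in the control unit's open bay, then close the bay with its lid: hold the lid tilted up at about 30 degrees, hook its lip under the orange ledge, swing it down until it lies fully home on the deck, and turn the red latch all the way over it. Leave the used filter, the bottle, the tools and the ring gauges where they are.

Things in the scene. Friction and masses are not known exactly. Their poses are not given: they have to be found in the camera images.
- bay (a point): Open filter bay in the top of the black and grey control unit (240 x 220 x 80 mm, fixed; ledge side away from the robot; place and turn vary). Point: centre of the rectangular opening, level with the deck, 80 mm above the table. x points away from the ledge to the latch, z up. Opening x -70 to 70, y -56 to 56 mm; deck x -110 to 130, y -110 to 110 mm.
- ledge (a point): Middle of the free edge of the orange ledge, on its top face: bay x = -70, y = 0, z = 0 mm. The ledge is a 4 mm thick sheet, flush with the deck; beneath it the bay is hollow for another 20 mm, to bay x = -90. Axes as the bay's.
- seat (a point): Where the centre of the seated filter belongs: bay x = -10, y = 0, z = -38 mm. The seat is a pocket 110 x 102 mm between ribs 10 mm high on the bay's floor, 56 mm below the deck. Axes as the bay's.
- filter_new_center (a point): Clean filter: blue frame, white pleats, 104 (x) x 96 (y) mm, 140 g, lying flat, right side up. Point: its centre, 18 mm above its underside. Grip: a pull bar 10 mm thick across the middle along y, from the pleats (11 mm up) to 36 mm above the underside, 43 mm free on either side; frame 30 mm high. Fits either way round.
- filter_used_center (a point): Used filter, to be left alone: like the clean one, but with dark brown pleats. Point: its centre. The two may change places.
- lid_handle (a point): Loose aluminium lid, 280 g. Point: middle of its black bow handle, a bar 10 mm thick (x), 86 long (y), 12 high, 18 mm clear of the plate. z out of the plate, x from lip to skirt. Plate from this point: x -77 to 71, y -66 to 66, z -27 to -24 mm. Begins handle up with the skirt end raised 12 degrees. Home: plate on the deck, point at bay x = 10, y = 0, z = 27 mm, about 3 mm free in x and y.
- lid_lip (a point): Middle of the tip of the lid's lip, 92 mm along -x and 35.5 mm below the handle point in the lid's axes. The lip is 3 mm thick, 104 wide, reaching 15 mm out from a 3 mm thick web that goes 10 mm down at the plate's -x end (web's outer face 77 mm from the handle point in -x). Home: bay x = -82, z = -8.5 mm. Axes as the lid's.
- lid_skirt (a point): Middle of the foot of the lid's front skirt: 3 mm sheet, 106 wide, 40 deep, sloping inwards from 57 mm ahead (+x) of the handle point at the plate to 47 mm at the foot. Because of it the lid goes in only at a tilt (20 to 35 degrees, skirt end up): lip down through the opening, pushed some 8 mm under the ledge, then swung down about the ledge. Axes as the lid's.
- latch_grip (a point): Red turn latch, upright axis at bay x = 106, y = 0 mm. Point: on the axis, 19 mm above the deck, in the grip bar (9 mm thick, 34 long, from 9 to 29 mm above the deck). A flat paddle under the bar, in line with it, reaches 38 mm from the axis, 5 to 9 mm above the deck. This point's y axis runs along the bar to the paddle's tip.
- latch (a joint): Angle of the latch, rad: 0 = open, paddle along the bay's +y; grows counter-clockwise seen from above to 1.57 = fully closed, paddle along the bay's -x over the lid's edge, at its stop. Stiff, about 0.06 N m; stays where it is left. Begins between 0 and 0.25.
- screwdriver: Screwdriver lying on the table, to be left alone.
- ring_gauge: Steel ring gauge, 56 mm across, 18 mm high, to be left alone.
- ring_gauge_small: Small steel ring gauge, 40 mm across, 16 mm high, to be left alone.
- cleaner: White cleaner bottle with blue cap, 60 mm across, 150 mm high, to be left standing.
- brush: Brush lying on the table, to be left alone.
There are look-alikes about, which are no part of the job. Leave any green or pink look-alike of the part that bears filter_new_center alone.

How it is judged:
On the way, in this order (a step that is already met when the one before it is completed fails the run):
1. the clean filter lies flat on its seat in the bay (x of filter_new_center in the frame of bay between -0.015 and -0.005 m and y of filter_new_center in the frame of bay between -0.005 and 0.005 m and z of filter_new_center in the frame of bay between -0.042 and -0.034 m and angle between filter_new_center's own z axis and vertical below 0.052 rad), for 0.2 s.
2. the lid is tilted by 20 degrees or more with its lip at least 4 mm under the orange ledge (x of lid_lip in the frame of bay between -0.088 and -0.074 m and y of lid_lip in the frame of bay between -0.006 and 0.006 m and z of lid_lip in the frame of bay between -0.035 and -0.004 m and angle between lid_handle's own z axis and vertical above 0.35 rad and angle between the y axis of lid_handle and the y axis of bay, either way round below 0.1 rad), for 0.1 s.
3. the lid has been swung down and lies home on the deck, lip under the ledge (x of lid_handle in the frame of bay between 0.005 and 0.015 m and y of lid_handle in the frame of bay between -0.005 and 0.005 m and z of lid_handle in the frame of bay between 0.024 and 0.03 m and angle between lid_handle's own z axis and vertical below 0.052 rad and angle between the x axis of lid_handle and the x axis of bay, either way round below 0.052 rad and x of lid_lip in the frame of bay below -0.076 m and z of lid_lip in the frame of bay below -0.004 m), for 0.2 s.
4. the red latch is turned over the lid (value of joint latch above 1.4 rad), for 0.2 s.
At the end, for the whole second after the job is handed in: Clean filter on its seat (within 5 mm across, 4 mm in height, 3 degrees of level); lid home on the deck (handle point within 5 mm in bay x and y, 3 mm in z, level and in line within 3 degrees), its lip 6 mm or more under the ledge; latch at 1.4 rad or more; everything released (all of step 1 and all of step 3 and value of joint latch above 1.4 rad); the robot touches nothing.
It fails at once if the used filter is moved by more than 30 mm (distance of filter_used_center from where it was at the start of the episode above 0.03 m).
It fails at once if the screwdriver, the brush or a ring gauge is moved by more than 30 mm (distance of any of screwdriver, brush, ring_gauge, ring_gauge_small from where it was at the start of the episode above 0.03 m).
It fails at once if the cleaner bottle is moved by more than 30 mm or tipped (distance of cleaner from where it was at the start of the episode above 0.03 m or angle between cleaner's own z axis and vertical above 0.5 rad).
It also fails if it takes over 72 s, if anything falls off the work surface, if the arm or the gripper's body presses on something with over 40 N, if the wrist force passes 120 N, or if a joint passes its speed limit or range.

ROBOT

A 6-joint arm with a two-finger parallel gripper is mounted at the origin on the work surface. World frame = base frame: x ahead of the robot, y to its left, z up, the work surface at z = 0. Lengths are in m, angles in rad, forces in N, time in s.
With the tool pointing down it reaches from about 0.325 to 0.925 m from the base axis. Payload 3.1 kg.
Tool frame: the origin (TCP) lies between the finger pads; the fingertips stand 8 mm ahead of it and the grasp point (between the pads) lies 11 mm behind it (manip.finger_overhang is the distance from the TCP to the fingertips, in m); z points along the fingers, y is the line along which they close (so a half turn about z gives the same grasp; the last joint's range is limited). The gripper opens to 85 mm and grips with 20 to 120 N. Pads are 22 mm wide; open, the fingers measure 114 mm over their backs; the gripper's body (76 mm by 85 mm) begins 54 mm behind the grasp point. The pads swing forward as they close: fully open they stand 13 mm farther back than shut.
Start: joints at [1.218, 0.217, 1.613, -0, 1.311, -0.112], TCP at [0.149, 0.607, 0.239] pointing down, gripper open.
Joint ranges: [-2.75, 2.75], [-0.78, 2.1], [0.31, 2.55], [-1.13, 4.27], [0.13, 2.63], [-2.58, 2.58]. Speed limits (rad/s): [2.79, 2.79, 3.14, 3.14, 3.14, 3.14].

INTERFACE

Orientations are given as a unit quaternion [w, x, y, z].
In Python, from plant import observe, optics, order, manip gives the robot as it stands.
- The arm moves only by the shell command python3 -m creep 'ROWS'. ROWS is text: rows parted by semicolons, each of 7 numbers parted by spaces: the turn, a rotation vector about the tool's x, y, z in rad, then the shift along the tool's x, y, z in cm, then the closure, from -1 (fully open) to 1 (shut). In form: ax ay az tx ty tz jaw; .... A call has 1 to 20 rows; each row shifts and turns the commanded pose from where the row before left it, along the tool's axes as they then stand; what a row does not reach is not made up. A row lasts 1/10 s, in which the tool goes at most 50 mm and 8.59 degrees, less where a joint would pass 70% of its speed; a pose out of reach is approached as far as the arm can. A call is refused whole if a number of a shift passes 5 or a number of a turn 0.15, either way. A call with a gripper value outside its range is refused whole. The fingers move at their own pace and stop on an object; the grip force is fixed at half the most. Time passes only in rows, so rows that do not move let the fingers close. It gives the time, the measured TCP pose, the force, the opening and the grip force at its end, in the units of the state.
- observe(): the state, without advancing time (a new reading comes with each control period).
- optics.camera(name): name is "side" or "top"; returns (picture, depth): 420x560x3 uint8, blue, green, red; 420x560 float32, m along the optical axis (not along the pixel's ray), 0 where there is no reading.
- optics.camera_info(name): a dict with "fov_y" (degrees; the focal length in pixels is half the picture's height over the tangent of half this angle, whatever the lens; pixels are square), "cx", "cy" (the principal point, pixels), "distortion" ([k1, k2, p1, p2, k3] as OpenCV has them; the pictures are not rectified), "R" (3x3) and "t" (3): a world point X has camera coordinates R X + t. Camera axes: x right, y down, z forward; pixel columns grow to the right and rows downward; lengths in m; the calibration is good to about 2 mm. A picture is of the moment at which its call begins. camera_info takes no time and is no camera call.
- order.sign_off(): hands the job in; it is judged then, once.
The state is a dict: "t": time; "q": joint angles; "dq": joint speeds; "effort": joint torques, N m; "tool_pos": TCP position; "orientation": TCP orientation; "contact_force": force on the tool from outside, world axes, zero at the start; "moment": the same for the moment, N m; "grip_width": opening from 0.0 (shut) to 1.0 (fully open); "grasp_force": force on a finger pad.
Only numpy, scipy, OpenCV 4.12 (cv2) and the standard library are available. Lean on these libraries where they do the work, as an engineer would, in place of code of your own. Each camera call takes 0.05 s, during which the arm holds its last target. There are 200 camera calls.

## Working session

There is one attempt and no reset: what is moved stays moved. The work goes in short steps, Python scripts to look and compute and a shell command to move; the robot and the scene stay as the last step left them, time stands still between calls to the robot, and variables do not carry over. Pictures are saved under pics/ and viewed, at most 10 in all, crops included, and the job is handed in when it is done.

```bash
mkdir -p pics; ls
python3 - <<'E'
from plant import observe, optics, order, manip
import cv2,numpy as np
s=observe();print(s)
print(manip.finger_overhang)
for n in("top","side"):
    p,d=optics.camera(n);cv2.imwrite(f"pics/{n}0.png",p);np.save(f"pics/{n}0.npy",d)
    print(n,optics.camera_info(n))
E
```

```text
pics
{'t': 0.0, 'q': array([ 1.21783428e+00,  2.17762570e-01,  1.61493012e+00, -3.21549713e-06,
        1.31128369e+00, -1.12204238e-01]), 'dq': array([ 0.00094383,  0.00061373, -0.00093696, -0.00021062,  0.00173834,
        0.00140633]), 'effort': array([ 9.54229472e-04, -3.96846592e+01, -3.03852475e+01, -1.42120325e-05,
        9.85733554e-03,  1.99439893e-05]), 'tool_pos': array([0.14873086, 0.60623079, 0.23796512]), 'orientation': array([-2.73203627e-04,  1.20087884e-01,  9.92762549e-01, -1.16013125e-03]), 'contact_force': array([-0.26176817, -0.3255846 ,  0.01581451]), 'moment': array([-0.03675964, -0.05109431, -0.00778963]), 'grasp_force': 0.0, 'grip_width': 1.0011384302849473}
0.008
top {'fov_y': 46.99134845448788, 'cx': 282.7608784960111, 'cy': 207.132157225376, 'distortion': array([-0.06354429,  0.        ,  0.        ,  0.        ,  0.        ]), 'R': array([[-0.01530776, -0.99948629,  0.02815738],
       [-0.99714375,  0.01317678, -0.07436871],
       [ 0.07395948, -0.02921537, -0.99683321]]), 't': array([-0.06844121,  0.52945913,  1.35641254])}
side {'fov_y': 46.5711544734151, 'cx': 280.06142503198424, 'cy': 208.40435875830062, 'distortion': array([-0.00202783,  0.        ,  0.        ,  0.        ,  0.        ]), 'R': array([[ 0.72542198,  0.68819912,  0.0120385 ],
       [ 0.43311252, -0.44280536, -0.78507131],
       [-0.53495467,  0.57472201, -0.61928839]]), 't': array([-0.3211219 , -0.16947773,  1.92749938])}
```

View pics/top0.png

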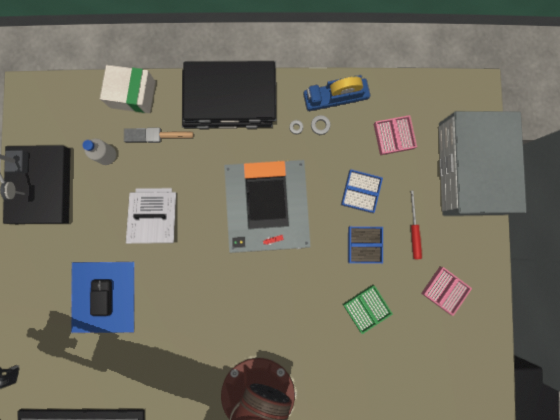

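View pics/side0.png

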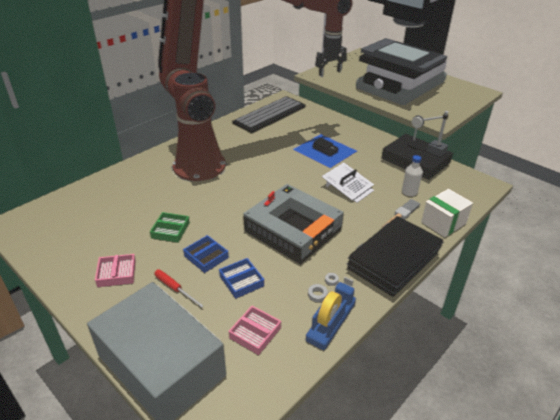

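The top view shows the control unit at (267,205) with its orange ledge at (265,170) and red latch at (273,240). The lid is at (151,215) with a black bow. There are two blue-framed filters: (362,191) has white pleats and (366,245) has brown ones. The green (367,308) and pink (395,135), (446,290) ones are look-alikes. The one at (362,191) fits the clean filter; I'll confirm it in a crop.

```bash
cat > h.py <<'E'
from plant import observe, optics, order, manip
import cv2,numpy as np
from scipy.spatial.transform import Rotation as Ro
def cam(n):
    i=optics.camera_info(n);f=210/np.tan(np.radians(i["fov_y"])/2)
    return np.array([[f,0,i["cx"]],[0,f,i["cy"]],[0,0,1]]),np.array(i["distortion"]),np.array(i["R"]),np.array(i["t"])
def rays(n,px):
    K,D,R,t=cam(n)
    u=cv2.undistortPoints(np.float64(px).reshape(-1,1,2),K,D)[:,0]
    return -R.T@t,np.c_[u,np.ones(len(u))]@R   # dirs with camera depth 1
def onz(n,px,z):
    c,d=rays(n,px);return c+d*((z-c[2])/d[:,2])[:,None]
def cloud(n,depth):
    v,u=np.mgrid[:420,:560];c,d=rays(n,np.c_[u.ravel(),v.ravel()])
    return (c+d*depth.reshape(-1,1)).reshape(420,560,3)
def proj(n,X):
    K,D,R,t=cam(n);return cv2.projectPoints(np.float64(X).reshape(-1,1,3),cv2.Rodrigues(R)[0],t,K,D)[0][:,0]
def tool():
    s=observe();w,x,y,z=s["orientation"];return s["tool_pos"],Ro.from_quat([x,y,z,w]),s
E
python3 - <<'E'
from h import *
t=cv2.imread("pics/top0.png");s=cv2.imread("pics/side0.png")
a=cv2.resize(t[150:270,110:400],None,fx=2.75,fy=2.75,interpolation=cv2.INTER_CUBIC)
b=cv2.resize(s[140:305,180:390],(330,260),interpolation=cv2.INTER_CUBIC)
cv2.imwrite("pics/crop1.png",np.vstack([a,np.pad(b,((0,0),(0,a.shape[1]-330),(0,0)))]))
C=cloud("top",np.load("pics/top0.npy"))
hsv=cv2.cvtColor(t,cv2.COLOR_BGR2HSV)
def rect(m,name,z):
    cs,_=cv2.findContours(m.astype(np.uint8),0,1)
    for c in cs:
        if cv2.contourArea(c)>60 or(name=="red" and cv2.contourArea(c)>15):
            P=onz("top",c[:,0].astype(float),z)[:,:2].astype(np.float32);r=cv2.minAreaRect(P)
            x,y,w,h=cv2.boundingRect(c);print(name,(x,y,w,h),np.round(r[0],4),np.round(r[1],4),round(r[2],1))
H,S,V=cv2.split(hsv)
rect((abs(H.astype(int)-112)<12)&(S>110),"blue",.03)
rect((H>6)&(H<16)&(S>200)&(V>120),"orange",.08)
rect(((H<5)|(H>174))&(S>170)&(V>80),"red",.105)
Z=C[...,2]
m=np.zeros((420,560),bool);m[150:262,215:320]=1
rect(m&(Z>.07)&(Z<.1),"deck",.08)
print("table z",np.median(Z[255:285,280:330]),"deck",np.median(Z[180:220,232:242]))
m=(np.arange(560)[None]>120)&(np.arange(560)[None]<180)&(np.arange(420)[:,None]>180)&(np.arange(420)[:,None]<250)
for v in range(184,250,4):print(v,np.round(Z[v,124:182:4]*1000).astype(int))
E
```

```text
blue (71, 262, 63, 70) [0.2842 0.4329] [0.1743 0.192 ] 89.6
blue (349, 227, 34, 36) [ 0.4186 -0.309 ] [0.0947 0.0996] 88.6
blue (342, 170, 41, 42) [ 0.5717 -0.3023] [0.0962 0.1036] 74.8
blue (83, 140, 11, 10) [0.7126 0.4794] [0.0292 0.0261] 45.2
blue (304, 79, 66, 31) [ 0.86   -0.2358] [0.0711 0.186 ] 11.3
red (412, 225, 9, 34) [ 0.4244 -0.4312] [0.09   0.0211] 4.0
deck (224, 160, 86, 93) [ 0.5282 -0.0299] [0.2407 0.2201] 3.0
table z -0.00016167406275768847 deck 0.07998929669731492
184 [ 7  3  4  0  1  2  1  2  4  2  2  2 -2 -3 -3]
188 [ 3 -4 -6  7 -3  2  2 -2  1  2  0 -2 -1 -1  5]
192 [-1 -2  5 12  6  2  2  7  4  8  8  2 15  0  3]
196 [-6  5 15 18 18 22 20 20 21 15 21 19 14  2  0]
200 [ 3  2 22 23 19 23 18 23 20 22 17 21 18 -2  2]
204 [ 3  3 26 23 29 21 22 21 25 27 20 22 27 -3  4]
208 [ 8 31 23 26 27 26 28 28 27 27 27 23 26  1  2]
212 [-4 26 30 25 29 27 26 30 25 28 27 21 28 -2 -3]
216 [-1 34 28 61 58 59 64 60 59 68 59 30 30 -3 -4]
220 [ 2 32 35 33 33 33 29 33 31 34 38 32 35  6  0]
224 [-4 37 38 41 35 36 36 36 38 35 37 34 34  0 -5]
228 [ 4 36 38 40 37 38 33 38 41 42 41 38 40  1  2]
232 [ 1 38 38 42 40 42 42 47 38 42 43 40 36  1  4]
236 [ 0 45 43 45 43 43 45 41 44 49 40 50 42  2 -2]
240 [ 3 49 50 49 51 48 41 49 44 48 46 48 50  0  1]
244 [-3 -8  2  1 -3  3  2 -1  0 -1  2 -1  2 -7  4]
248 [ 2 -2  4  6 -1 -1 -2 -1  2 -3  0  0  1  4  2]
```

View pics/crop1.png

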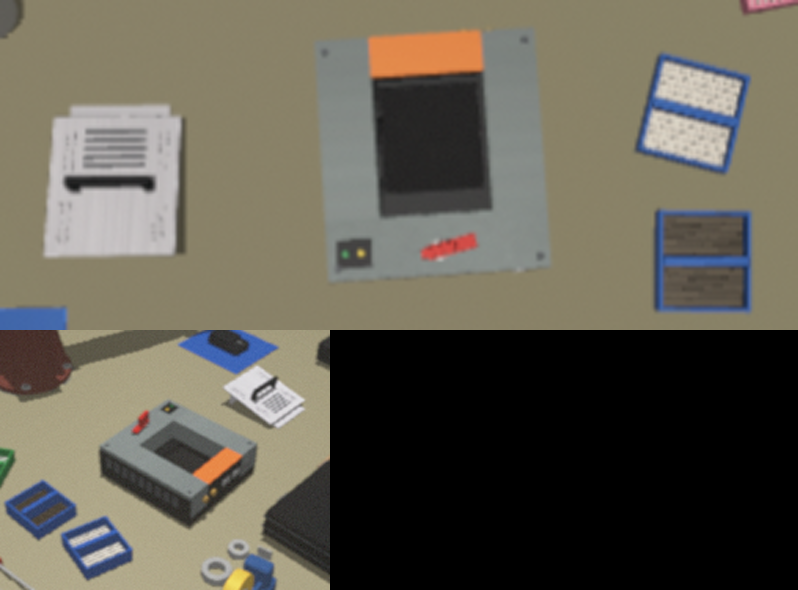

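Crop: the white-pleated blue filter at (362,191) is confirmed clean, and the brown one at (366,245) is the used one. The lid is handle up with its lip towards the far side. I'll now refine the bay, filter and lid with both views.

Run:
```python
from h import *
def big(m):
    m=cv2.morphologyEx(m.astype(np.uint8),cv2.MORPH_OPEN,np.ones((2,2)));cs,_=cv2.findContours(m,0,1);return max(cs,key=cv2.contourArea)
def rr(n,c,z):
    r=cv2.minAreaRect(onz(n,c[:,0].astype(float),z)[:,:2].astype(np.float32));return np.round(r[0],4),np.round(r[1],4),round(r[2],1)
for n in("top","side"):
    p=cv2.imread(f"pics/{n}0.png");C=cloud(n,np.load(f"pics/{n}0.npy"));X,Y,Z=C[...,0],C[...,1],C[...,2]
    H,S,V=[a.astype(int) for a in cv2.split(cv2.cvtColor(p,cv2.COLOR_BGR2HSV))]
    near=lambda x,y,r:(abs(X-x)<r)&(abs(Y-y)<r)
    print(n,"deck",rr(n,big(near(.53,-.03,.16)&(Z>.068)&(Z<.092)),.08))
    print(" orange",rr(n,big(near(.6,-.03,.12)&(H>5)&(H<18)&(S>150)&(Z>.06)),.08))
    print(" filter",rr(n,big(near(.57,-.302,.08)&(H>100)&(H<125)&(S>90)),.03))
    m=near(.57,-.302,.08)&(V>130)&(S<90)&(Z<.04); P=C[m];print("  pleats mean",P.mean(0).round(4),m.sum())
    m=near(.50,.33,.12)&(V<70)&(Z>.042)&(Z<.08)
    c=big(m);print(" handle",rr(n,c,.061),c.reshape(-1,2).mean(0),m.sum(),C[m].mean(0).round(4))
    m=near(.50,.33,.12)&(V>110)&(S<60)&(Z>.008)&(Z<.07);P=C[m]
    A=np.c_[P[:,:2],np.ones(len(P))];k=np.linalg.lstsq(A,P[:,2],rcond=None)[0];print(" plate",k.round(3),np.degrees(np.arctan(np.hypot(*k[:2]))),"dir",np.degrees(np.arctan2(k[1],k[0])))
    m=near(.43,-.04,.05)&((H<6)|(H>172))&(S>140)&(Z>.07);c=big(m);print(" latch",rr(n,c,.109),C[m].mean(0).round(4),m.sum())
```

```text
top deck (array([ 0.5254, -0.0326]), array([0.2406, 0.2201]), 3.0)
 orange (array([ 0.6255, -0.0284]), array([0.0404, 0.1086]), 2.9)
 filter (array([ 0.5633, -0.3036]), array([0.0971, 0.0448]), 75.7)
  pleats mean [ 0.5678 -0.2993  0.0033] 2390
 handle (array([0.503 , 0.2901]), array([0.0857, 0.011 ]), 89.3) [150.26153846 216.92307692] 97 [0.5059 0.2944 0.0606]
 plate [-0.221  0.004  0.142] 12.465457059528912 dir 179.05690525408835
 latch (array([ 0.4339, -0.0487]), array([0.0105, 0.0495]), 14.4) [ 0.4362 -0.0459  0.1495] 77
side deck (array([ 0.5421, -0.0397]), array([0.247 , 0.2294]), 3.0)
 orange (array([ 0.6382, -0.0281]), array([0.0428, 0.1068]), 4.2)
 filter (array([ 0.5888, -0.3135]), array([0.1017, 0.1221]), 75.1)
  pleats mean [ 0.5779 -0.3098  0.0035] 1343
 handle (array([0.5216, 0.3035]), array([0.0073, 0.0141]), 36.7) [353.14285714 174.14285714] 27 [0.5117 0.2829 0.0561]
 plate [-0.207  0.011  0.134] 11.734931478721956 dir 177.04093189188845
 latch (array([ 0.4581, -0.0599]), array([0.0171, 0.0691]), 27.7) [ 0.4404 -0.0484  0.0976] 49
```

```bash
python3 -m creep '0 0 0.145 0 0 0 0.2;0 0 0.145 0 0 0 0.2;0 0 0.145 0 0 0 0.2;0 0 0.145 0 0 0 0.2;0 0 0.145 0 0 0 0.2;0 0 0.145 0 0 0 0.2;0 0 0.145 0 0 0 0.2;0 0 0.145 0 0 0 0.2;0 0 0.145 0 0 0 0.2;0 0 0.145 0 0 0 0.2;0 0 0.138 0 0 0 0.2' && python3 -m creep '0 0 0 -3.8 3.2 0 0.2;0 0 0 -3.8 3.2 0 0.2;0 0 0 -3.8 3.2 0 0.2;0 0 0 -3.8 3.2 0 0.2;0 0 0 -3.8 3.2 0 0.2;0 0 0 -3.8 3.2 0 0.2;0 0 0 -3.8 3.2 0 0.2;0 0 0 -3.8 3.2 0 0.2;0 0 0 -3.8 3.2 0 0.2;0 0 0 -3.8 3.2 0 0.2;0 0 0 -3.8 3.2 0 0.2;0 0 0 -3.8 3.2 0 0.2;0 0 0 -3.8 3.2 0 0.2;0 0 0 -3.8 3.2 0 0.2;0 0 0 -3.8 3.2 0 0.2;0 0 0 -3.8 3.2 0 0.2;0 0 0 -3.8 3.2 0 0.2;0 0 0 -3.8 3.2 0 0.2;0 0 0 -3.8 3.2 0 0.2;0 0 0 0 0 0 0.2'
cat >> h.py <<'E'
def go(target,yaw_y=None):
    "shift in tool axes (cm) to a world TCP target; turn (rad about tool z) for tool y yaw (deg)"
    p,R,s=tool();M=R.as_matrix();y=np.degrees(np.arctan2(M[1,1],M[0,1]))
    print("t",round(s["t"],1),"tcp",p.round(4),"yaw_y",round(y,2),"zaxis",M[:,2].round(4),"q",s["q"].round(2),"w",round(s["grip_width"],3))
    if yaw_y is not None: print("turn z",round(-np.radians((yaw_y-y+90)%180-90),4))
    print("shift cm",(M.T@(np.array(target)-p)*100).round(2))
E
python3 -c "
from h import *
go([.5717,-.3023,.1],-15)"
```

```text
t: 1.2
tool_pos: [0.1489, 0.6065, 0.2385]
orientation: [0.0, 0.794, 0.608, -0.001]
contact_force: [-1.0, 0.6, 0.0]
grip_width: 0.402
grasp_force: 0.0
t: 3.2
tool_pos: [0.5538, -0.2517, 0.2378]
orientation: [0.001, 0.794, 0.608, -0.001]
contact_force: [-0.7, 0.8, 0.2]
grip_width: 0.402
grasp_force: 0.0
t 3.2 tcp [ 0.5538 -0.2517  0.2378] yaw_y -15.06 zaxis [-4.0e-04 -1.8e-03 -1.0e+00] q [-0.54  0.18  1.66 -0.    1.3  -0.28] w 0.402
turn z -0.001
shift cm [-4.4   3.04 13.78]
```

```bash
python3 -m creep '0 0 0 -1.5 1 3 0.2;0 0 0 -1.5 1 3 0.2;0 0 0 -1.4 1 3 0.2;0 0 0 0 0 3 0.2;0 0 0 0 0 2 0.2;0 0 0 0 0 2 0.2;0 0 0 0 0 2 0.2;0 0 0 0 0 2 0.2;0 0 0 0 0 1.6 0.2;0 0 0 0 0 0 0.2;0 0 0 0 0 0 1;0 0 0 0 0 0 1;0 0 0 0 0 0 1;0 0 0 0 0 0 1;0 0 0 0 0 0 1'; python3 -c "
from h import *
go([.5717,-.3023,.022],-15)"
```

```text
t: 4.7
tool_pos: [0.5713, -0.2969, 0.0246]
orientation: [0.001, 0.792, 0.61, 0.0]
contact_force: [0.4, 1.4, 3.9]
grip_width: 0.1
grasp_force: 61.8
t 4.7 tcp [ 0.5713 -0.2969  0.0246] yaw_y -14.78 zaxis [ 0.0018 -0.001  -1.    ] q [-0.59  0.5   1.68  0.    0.95 -0.33] w 0.1
turn z 0.0038
shift cm [-0.51  0.17  0.26]
```

```bash
python3 -m creep '0 0 0 0 0 -2 1;0 0 0 0 0 -3 1;0 0 0 0 0 -4 1;0 0 0 0 0 -4 1;0 0 -0.1 0 0 -4 1;0 0 -0.1 0 0 0 1;0 0 -0.114 0 0 0 1;0 0 0 0 0 0 1' >/dev/null; python3 -c "
from h import *
go([.5482,-.0239,.195],3)"
```

```text
t 5.5 tcp [ 0.5701 -0.2963  0.1934] yaw_y 3.2 zaxis [-3.e-04  1.e-04 -1.e+00] q [-0.59  0.29  1.61 -0.    1.24 -0.64] w 0.101
turn z 0.0034
shift cm [27.32 -0.67 -0.16]
```

```bash
python3 -m creep '0 0 0 2.3 0 0 1;0 0 0 4 -0.1 0 1;0 0 0 4 -0.1 0 1;0 0 0 4 -0.1 0 1;0 0 0 4 -0.1 0 1;0 0 0 4 -0.1 0 1;0 0 0 3 -0.1 0 1;0 0 0 2 0 0 1;0 0 0 0 0 0 1;0 0 0 0 0 0 1;0 0 0 0 0 0 1' >/dev/null
python3 - <<'E'
from h import *
go([.5482,-.0239,.195],3)
ims=[]
for n in("top","side"):
    p,d=optics.camera(n);cv2.imwrite(f"pics/{n}1.png",p);np.save(f"pics/{n}1.npy",d)
    c=proj(n,[.545,-.03,.15])[0].astype(int);ims.append(cv2.resize(p[c[1]-70:c[1]+70,c[0]-70:c[0]+70],None,fx=2.8,fy=2.8,interpolation=cv2.INTER_CUBIC))
    H,S,V=[a.astype(int) for a in cv2.split(cv2.cvtColor(p,cv2.COLOR_BGR2HSV))]
    C=cloud(n,d);m=(H>100)&(H<125)&(S>90)&(C[...,2]>.14)&(C[...,2]<.26)&(abs(C[...,1]+.03)<.1)&(abs(C[...,0]-.55)<.1)
    v,u=np.nonzero(m);P=onz(n,np.c_[u,v].astype(float),.195+.006)
    r=cv2.minAreaRect(P[:,:2].astype(np.float32));print(n,m.sum(),np.round(r[0],4),np.round(r[1],4),r[2],C[m].mean(0).round(3),"z90",np.percentile(C[m][:,2],[5,50,95]).round(3))
cv2.imwrite("pics/crop2.png",np.hstack(ims))
E
```

```text
t 6.6 tcp [ 0.5489 -0.0246  0.193 ] yaw_y 3.15 zaxis [-5.e-04 -3.e-04 -1.e+00] q [-0.17  0.1   1.83 -0.    1.21 -0.23] w 0.102
turn z 0.0026
shift cm [ 0.08 -0.07 -0.2 ]
top 60 [ 0.5017 -0.011 ] [0.082  0.0387] 60.287376403808594 [ 0.507 -0.004  0.197] z90 [0.187 0.198 0.202]
side 538 [ 0.564  -0.0522] [0.1201 0.1213] 4.2590789794921875 [ 0.561 -0.051  0.189] z90 [0.172 0.19  0.202]
```

View pics/crop2.png

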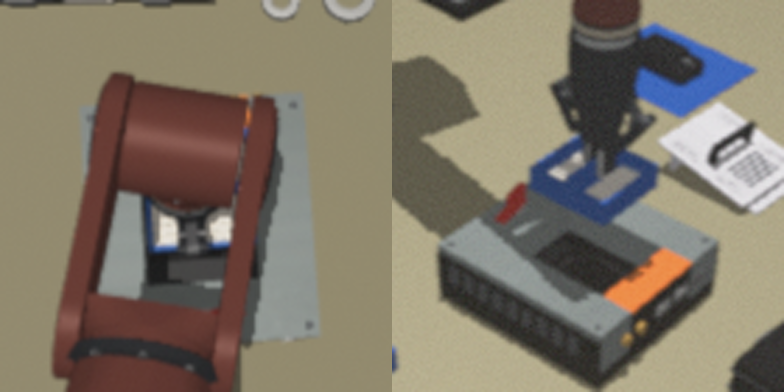

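Side crop: the filter hangs level and square to the bay; in the top view the arm hides most of it. I'll measure the filter's visible side faces against the unit's, using side-view depth.

```bash
cat >> h.py <<'E'
BO=np.array([.5382,-.0294,.08]);BY=np.radians(183.0)
BR=np.array([[np.cos(BY),-np.sin(BY),0],[np.sin(BY),np.cos(BY),0],[0,0,1]])
bay=lambda P:(P-BO)@BR
E
python3 - <<'E'
from h import *
K,D,R,t=cam("side");print("side cam bay",bay(-R.T@t))
p=cv2.imread("pics/side1.png");d=np.load("pics/side1.npy");C=bay(cloud("side",d))*1000
H,S,V=[a.astype(int) for a in cv2.split(cv2.cvtColor(p,cv2.COLOR_BGR2HSV))]
x,y,z=C[...,0],C[...,1],C[...,2]
m=(H>100)&(H<125)&(S>90)&(z>91)&(z<115)&(abs(x)<90)&(abs(y)<90)
print("n",m.sum())
fx=m&(x<-45)&(y<38);fy=m&(y>35)&(x>-52)
for f,a,b in((fx,x,y),(fy,y,x)):
    k=np.polyfit(b[f],a[f],1);print("filter face",f.sum(),np.median(a[f]).round(1),"slope",k.round(3),"b-range",np.percentile(b[f],[2,98]).round(0))
for n in("0","1"):
  C=bay(cloud("side",np.load(f"pics/side{n}.npy")))*1000;x,y,z=C[...,0],C[...,1],C[...,2]
  b=(z>-70)&(z<-10)
  f=b&(abs(x+110)<8)&(abs(y)<95);k=np.polyfit(y[f],x[f],1);print("unit x face",f.sum(),np.median(x[f]).round(1),k.round(3))
  f=b&(abs(y-110)<8)&(abs(x)<90);k=np.polyfit(x[f],y[f],1);print("unit y face",f.sum(),np.median(y[f]).round(1),k.round(3))
  f=(abs(z)<8)&(abs(abs(y)-85)<15)&(abs(x)<80);print("deck z",np.median(z[f]).round(1))
E
```

```text
side cam bay [-0.74938182  0.97297919  0.98449171]
n 373
filter face 83 -64.2 slope [ -0.101 -63.076] b-range [-41.  35.]
filter face 153 51.3 slope [-1.8000e-02  5.0443e+01] b-range [-50.  36.]
unit x face 454 -113.4 [  -0.   -113.44]
unit y face 613 112.3 [  0.    112.289]
deck z -0.3
unit x face 452 -113.4 [ 2.00000e-03 -1.13564e+02]
unit y face 618 112.4 [1.00000e-03 1.12314e+02]
deck z -0.2
```

```bash
python3 -m creep '0 0 0 0.05 0.05 2 1;0 0 0 0 0 3 1;0 0 0 0 0 2 1;0 0 0 0 0 2 1;0 0 0 0 0 1 1;0 0 0 0 0 1 1;0 0 0 0 0 1 1;0 0 0 0 0 0.5 1;0 0 0 0 0 0.5 1;0 0 0 0 0 0.3 1;0 0 0 0 0 0.2 1;0 0 0 0 0 0 1;0 0 0 0 0 0 1'; python3 -c "
from h import *
go([.5482,-.0239,.0486],3)"
```

```text
t: 8.0
tool_pos: [0.5499, -0.0237, 0.0586]
orientation: [0.0, 0.687, 0.727, 0.0]
contact_force: [-0.1, -0.5, -0.7]
grip_width: 0.102
grasp_force: 61.1
t 8.0 tcp [ 0.5499 -0.0237  0.0586] yaw_y 3.21 zaxis [ 6.e-04 -1.e-04 -1.e+00] q [-0.17  0.29  1.91 -0.    0.95 -0.23] w 0.102
turn z 0.0037
shift cm [-0.01 -0.17  1.  ]
```

```bash
python3 -m creep '0 0 0 0 0 0.25 1;0 0 0 0 0 0.25 1;0 0 0 0 0 0 1'; python3 -m creep '0 0 0 0 0 0.25 1;0 0 0 0 0 0.2 1;0 0 0 0 0 0 1;0 0 0 0 0 0 1'; python3 -c "
from h import *
go([.5482,-.0239,.0486],3)"
```

```text
t: 8.3
tool_pos: [0.5492, -0.0236, 0.0528]
orientation: [-0.0, 0.687, 0.727, -0.0]
contact_force: [-0.6, -0.3, -0.7]
grip_width: 0.099
grasp_force: 61.1
t: 8.7
tool_pos: [0.5496, -0.0237, 0.0487]
orientation: [-0.0, 0.687, 0.727, -0.0]
contact_force: [-0.4, 0.5, -1.8]
grip_width: 0.101
grasp_force: 61.2
t 8.7 tcp [ 0.5496 -0.0237  0.0487] yaw_y 3.21 zaxis [-2.e-04  0.e+00 -1.e+00] q [-0.17  0.3   1.91 -0.    0.93 -0.23] w 0.101
turn z 0.0037
shift cm [-0.02 -0.14  0.01]
```

```bash
python3 -m creep '0 0 0 0 0 0.05 1;0 0 0 0 0 0 0.2;0 0 0 0 0 0 0.2;0 0 0 0 0 0 0.2;0 0 0 0 0 0 0.2;0 0 0 0 0 -1 0.2;0 0 0 0 0 -3 0.2;0 0 0 0 0 -4 0.2;0 0 0 0 0 -4 0.2;0 0 0 5 0 0 0.2;0 0 0 5 0 0 0.2;0 0 0 5 0 0 0.2;0 0 0 5 0 0 0.2;0 0 0 5 0 0 0.2;0 0 0 5 0 0 0.2;0 0 0.075 0 0 0 0.2;0.105 0 0 0 0 0 0.2;0.104 0 0 0 0 0 0.2;0 0 0 0 0 0 0.2;0 0 0 0 0 0 0.2'
python3 - <<'E'
from h import *
go([.5205,.294,.130],-1)
ims=[]
for n in("top","side"):
    p,d=optics.camera(n);cv2.imwrite(f"pics/{n}2.png",p);np.save(f"pics/{n}2.npy",d)
    c=proj(n,BO)[0].astype(int);ims.append(cv2.resize(p[c[1]-60:c[1]+60,c[0]-60:c[0]+60],None,fx=3.2,fy=3.2,interpolation=cv2.INTER_CUBIC))
cv2.imwrite("pics/crop3.png",np.hstack(ims))
p=cv2.imread("pics/top2.png");H,S,V=[a.astype(int) for a in cv2.split(cv2.cvtColor(p,cv2.COLOR_BGR2HSV))]
C=bay(cloud("top",np.load("pics/top2.npy")))*1000
m=(H>100)&(H<125)&(S>80)&(abs(C[...,0])<80)&(abs(C[...,1])<70)&(C[...,2]<0)
v,u=np.nonzero(m);P=bay(onz("top",np.c_[u,v].astype(float),.054))*1000
r=cv2.minAreaRect(P[:,:2].astype(np.float32));print(m.sum(),r,"z",np.median(C[m][:,2]))
E
```

```text
t: 10.7
tool_pos: [0.5332, 0.2757, 0.1683]
orientation: [-0.074, 0.71, 0.696, -0.073]
contact_force: [0.1, -0.2, 0.1]
grip_width: 0.401
grasp_force: 0.0
t 10.7 tcp [0.5332 0.2757 0.1683] yaw_y -1.12 zaxis [-0.2063  0.004  -0.9785] q [0.33 0.35 1.6  0.07 1.39 0.33] w 0.401
turn z -0.0021
shift cm [ 1.8  -0.49  4.02]
404 ((-10.528572082519531, 0.8559951782226562), (108.9535903930664, 100.5566177368164), 0.44115933775901794) z -26.24739537536651
```

View pics/crop3.png

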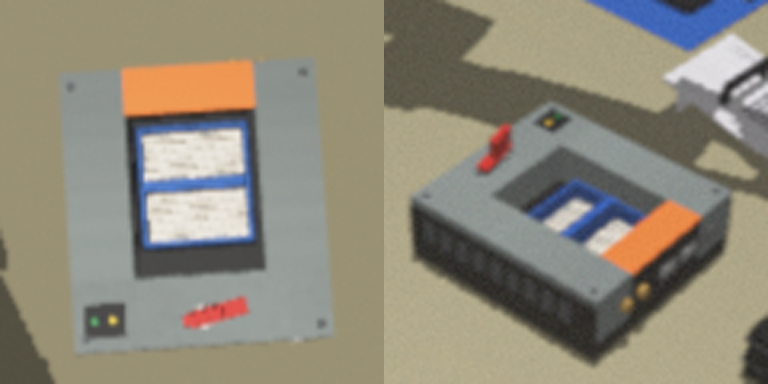

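The filter lies square in its seat: in the crop's top view its frame is at (195,185), which measures to bay (-10.5, 0.9) mm with the rim 26 mm below the deck, as expected. Next, the lid.

```bash
python3 -m creep '0 0 0 1.8 -0.5 0 0.2;0 0 0 0 0 3 0.2;0 0 0 0 0 3 0.2;0 0 0 0 0 2 0.2;0 0 0 0 0 1 0.2;0 0 0 0 0 1 0.2;0 0 0 0 0 1 0.2;0 0 0 0 0 0 0.2;0 0 0 0 0 0 0.2'; python3 -c "
from h import *
go([.5039,.294,.0516],-1)"
```

```text
t: 11.7
tool_pos: [0.506, 0.2946, 0.0622]
orientation: [-0.074, 0.71, 0.697, -0.073]
contact_force: [0.0, -0.5, 0.4]
grip_width: 0.396
grasp_force: 0.0
t 11.7 tcp [0.506  0.2946 0.0622] yaw_y -1.09 zaxis [-0.2066  0.0043 -0.9784] q [0.37 0.45 1.69 0.08 1.2  0.35] w 0.396
turn z -0.0015
shift cm [-0.06  0.02  1.08]
```

```bash
python3 -m creep '0 0 0 0 0 0.6 0.2;0 0 0 0 0 0.5 0.2;0 0 0 0 0 0 0.2;0 0 0 0 0 0 1;0 0 0 0 0 0 1;0 0 0 0 0 0 1;0 0 0 0 0 0 1;0 0 0 0 0 0 1'; python3 -c "
from h import *
go([.5039,.294,.0516],-1)"
```

```text
t: 12.5
tool_pos: [0.5036, 0.2944, 0.0511]
orientation: [-0.074, 0.71, 0.697, -0.073]
contact_force: [1.8, -1.5, -0.4]
grip_width: 0.103
grasp_force: 60.0
t 12.5 tcp [0.5036 0.2944 0.0511] yaw_y -1.09 zaxis [-0.2066  0.004  -0.9784] q [0.37 0.46 1.7  0.08 1.18 0.35] w 0.103
turn z -0.0015
shift cm [-0.04  0.02 -0.05]
```

```bash
python3 -m creep '0 0 0 0 -0.2 -1 1;0 0 0 0 -0.6 -2.9 1;0 0 0 0 -0.8 -3.8 1;0 0 0 0 -0.8 -3.8 1;0 0 0 0 -0.8 -3.8 1;0 -0.015 -0.07 0 0 0 1;0.08 0 0 0 0 0 1;0.08 0 0 0 0 0 1;0.08 0 0 0 0 0 1;0.074 0 0 0 0 0 1;0 0 0 0 0 0 1;0 0 0 0 0 0 1'
cat >> h.py <<'E'
def lidgo(hb,off=.0045):
    "go with the handle point to bay coords hb (mm)"
    p,R,s=tool();z=R.as_matrix()[:,2];h=bay(p-off*z)*1000
    A=BR.T@R.as_matrix();print("handle bay",h.round(1),"tilt",np.degrees(np.arccos(-z[2])).round(1),"F",s["contact_force"].round(1),"toolx in bay",A[:,0].round(3))
    go(BO+BR@(np.array(hb)/1000)+off*z,3)
E
python3 -c "
from h import *
lidgo([2,0,130])"
```

```text
t: 13.7
tool_pos: [0.5035, 0.2943, 0.2067]
orientation: [-0.178, 0.665, 0.701, -0.188]
contact_force: [1.2, -0.7, -2.4]
grip_width: 0.102
grasp_force: 59.7
handle bay [  15.5 -325.1  130.6] tilt 30.0 F [ 1.2 -0.7 -2.4] toolx in bay [ 0.    -1.    -0.001]
t 13.7 tcp [0.5035 0.2943 0.2067] yaw_y 2.99 zaxis [-0.4987 -0.0266 -0.8664] q [0.34 0.47 1.43 0.14 1.75 0.27] w 0.102
turn z -0.0003
shift cm [-32.51   1.2   -0.61]
```

```bash
python3 -m creep '0 0 0 -3 0.2 0 1;0 0 0 -4 0.2 -0.1 1;0 0 0 -4 0.2 -0.1 1;0 0 0 -4 0.2 -0.1 1;0 0 0 -4 0.2 -0.1 1;0 0 0 -4 0.2 -0.1 1;0 0 0 -4 0 -0.1 1;0 0 0 -3 0 0 1;0 0 0 -2.5 0 0 1;0 0 0 0 0 0 1;0 0 0 0 0 0 1;0 0 0 0 0 0 1' >/dev/null
python3 - <<'E'
from h import *
lidgo([2,0,130])
n="side";p,d=optics.camera(n);cv2.imwrite("pics/side3.png",p);np.save("pics/side3.npy",d)
c=proj(n,BO+[0,0,.1])[0].astype(int);cv2.imwrite("pics/crop4.png",cv2.resize(p[c[1]-90:c[1]+90,c[0]-100:c[0]+100],None,fx=3.2,fy=3.2,interpolation=cv2.INTER_CUBIC))
t,R,s=tool();M=R.as_matrix();L=np.c_[-M[:,1],-M[:,0],-M[:,2]];h=t-.0045*M[:,2]
print(np.linalg.det(L))
W=cloud(n,d)-BR@(np.array([-3.4,2.3,-.3])/1000);Q=(W-h)@L*1000
H,S,V=[a.astype(int) for a in cv2.split(cv2.cvtColor(p,cv2.COLOR_BGR2HSV))]
m=(abs(Q[...,2]+24)<8)&(abs(Q[...,0])<95)&(abs(Q[...,1])<85)&(V>80)&(S<70)
P=Q[m];A=np.c_[P[:,:2],np.ones(len(P))];k=np.linalg.lstsq(A,P[:,2],rcond=None)[0];print("plate z=ax+by+c",k.round(4),m.sum())
for lo,hi in((-60,-30),(-10,10),(40,60)):
    q=P[(P[:,0]>lo)&(P[:,0]<hi)];print("y range at x",lo,np.percentile(q[:,1],[1,99]).round(1))
for lo,hi in((-60,-50),(50,60)):
    q=P[(P[:,1]>lo)&(P[:,1]<hi)];print("x range at y",lo,np.percentile(q[:,0],[1,99]).round(1))
# subpixel edge of the plate: rays of mask outline onto plate plane
mm=cv2.morphologyEx(m.astype(np.uint8),cv2.MORPH_CLOSE,np.ones((5,5)));cs,_=cv2.findContours(mm,0,1);c=max(cs,key=cv2.contourArea)[:,0].astype(float)
o,dr=rays(n,c);o=(o-BR@(np.array([-3.4,2.3,-.3])/1000)-h)@L*1000;dr=dr@L;X=o+dr*((-24-o[2])/dr[:,2])[:,None]
for nm,a,b,v in(("y+",0,1,66),("y-",0,1,-66),("x-",1,0,-77),("x+",1,0,71)):
    f=(abs(X[:,b]-v)<8)&(abs(X[:,a])<55)
    if f.sum()>5:print(nm,f.sum(),np.polyfit(X[f,a],X[f,b],1).round(3))
E
```

```text
handle bay [  2.   -1.4 130.9] tilt 29.9 F [ 0.5  0.1 -1.9] toolx in bay [ 0.001 -1.     0.001]
t 14.9 tcp [ 0.5339 -0.0283  0.207 ] yaw_y 3.08 zaxis [-0.4978 -0.0262 -0.8669] q [-0.13  0.4   1.53 -0.09  1.73 -0.18] w 0.099
turn z 0.0015
shift cm [-0.14  0.04  0.08]
1.0000000000000004
plate z=ax+by+c [ 5.00000e-04  3.80000e-03 -2.49173e+01] 1236
y range at x -60 [-68.5  61.6]
y range at x -10 [-5.8 62.6]
y range at x 40 [-42.1  63.4]
x range at y -60 [-73.6  72.1]
x range at y 50 [-73.   71.7]
y+ 28 [1.200e-02 6.296e+01]
y- 7 [  0.35  -49.915]
x- 18 [ 9.0000e-03 -7.9577e+01]
x+ 26 [1.7000e-02 7.0611e+01]
```

View pics/crop4.png

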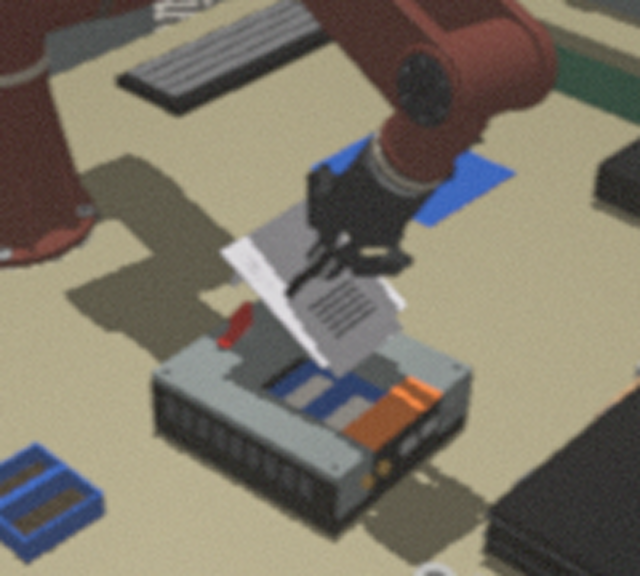

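Side crop: the lid is held at 30° above the bay with its lip (335,370) facing the ledge (390,410). I'll check its lateral offset against the deck and ledge in the same view.

Run:
```python
from h import *
for n,k in(("side","0"),("top","0"),("side","3")):
    p=cv2.imread(f"pics/{n}{k}.png");C=bay(cloud(n,np.load(f"pics/{n}{k}.npy")))*1000;x,y,z=C[...,0],C[...,1],C[...,2]
    H,S,V=[a.astype(int) for a in cv2.split(cv2.cvtColor(p,cv2.COLOR_BGR2HSV))]
    m=(abs(z)<7)&(abs(y)<130)&(abs(x)<140)
    for nm,f in(("deck",m&(x>-60)&(x<60)),("orange",m&(H>5)&(H<20)&(S>150)&(x<-60))):
        print(n,k,nm,"y",np.percentile(y[f],[.5,1,99,99.5]).round(1),"mid",np.percentile(y[f],[1,99]).mean().round(1),f.sum())
    f=m&(abs(y)<100)&(abs(y)>65);print("   deck x",np.percentile(x[f],[1,99]).round(1),"orange x",np.percentile(x[m&(H>5)&(H<20)&(S>150)&(x<-60)&(abs(y)<45)],[1,99]).round(1))
# lid in the first top view: plate side edges vs handle
p=cv2.imread("pics/top0.png");C=cloud("top",np.load("pics/top0.npy"));H,S,V=[a.astype(int) for a in cv2.split(cv2.cvtColor(p,cv2.COLOR_BGR2HSV))]
X,Y,Z=C[...,0],C[...,1],C[...,2];n=(abs(X-.5)<.1)&(abs(Y-.29)<.09)&(Z>.01)
f=n&(V>110)&(S<60)&(Z<.055);h=n&(V<70)&(Z>.045)
for a in(.46,.48,.53,.55):
    g=f&(abs(X-a)<.008);print("plate y at x",a,np.percentile(Y[g],[1,99]).round(4),np.percentile(Y[g],[1,99]).mean().round(4))
print("handle y",np.percentile(Y[h],[1,99]).round(4),np.percentile(Y[h],[1,99]).mean().round(4))
```

```text
side 0 deck y [-106.9 -106.1  114.1  114.5] mid 4.0 881
side 0 orange y [-52.2 -51.4  54.6  56.4] mid 1.6 297
   deck x [-114.   123.3] orange x [-114.2  -73.5]
top 0 deck y [-109.6 -109.2  108.9  109.4] mid -0.2 1734
top 0 orange y [-52.7 -52.2  54.4  54.9] mid 1.1 570
   deck x [-107.7  127.5] orange x [-109.7  -70.6]
side 3 deck y [-109.7 -106.6  114.3  114.9] mid 3.8 612
side 3 orange y [-50.9 -50.5  52.3  54.8] mid 0.9 266
   deck x [-114.1  120.8] orange x [-114.7  -75.1]
plate y at x 0.46 [0.2323 0.3628] 0.2975
plate y at x 0.48 [0.2316 0.3616] 0.2966
plate y at x 0.53 [0.2322 0.3625] 0.2973
plate y at x 0.55 [0.2305 0.3611] 0.2958
handle y [0.2528 0.3365] 0.2947
```

```bash
python3 -m creep '0 0 0 -0.33 0 0 1;0 0 0 0 1 1.74 1;0 0 0 0 1 1.74 1;0 0 0 0 0.5 0.87 1;0 0 0 0 0.5 0.87 1;0 0 0 0 0.3 0.5 1;0 0 0 0 0 0 1;0 0 0 0 0 0 1'; python3 -c "
from h import *
lidgo([-6,1.9,64])"
```

```text
t: 15.75
tool_pos: [0.5347, -0.0328, 0.141]
orientation: [-0.178, 0.665, 0.701, -0.187]
contact_force: [0.4, 0.5, -2.9]
grip_width: 0.098
grasp_force: 59.7
handle bay [ 1.4  3.2 64.9] tilt 29.9 F [ 0.4  0.5 -2.9] toolx in bay [ 0. -1. -0.]
t 15.8 tcp [ 0.5347 -0.0328  0.141 ] yaw_y 3.01 zaxis [-0.4982 -0.0265 -0.8667] q [-0.14  0.47  1.56 -0.1   1.63 -0.17] w 0.098
turn z 0.0001
shift cm [ 0.13  0.69 -0.29]
```

```bash
python3 -m creep '0 0 0 0.1 0.45 -0.2 1;0 0 0 0 0.45 -0.2 1;0 0 0 0 0 0 1;0 0 0 0 0 0 1'; python3 -c "
from h import *
lidgo([-15.6,1.9,64])"
```

```text
t: 16.15
tool_pos: [0.5444, -0.0313, 0.1397]
orientation: [-0.178, 0.665, 0.701, -0.188]
contact_force: [0.7, -1.3, -3.6]
grip_width: 0.101
grasp_force: 59.7
handle bay [-8.3  2.2 63.6] tilt 29.9 F [ 0.7 -1.3 -3.6] toolx in bay [ 0. -1. -0.]
t 16.1 tcp [ 0.5444 -0.0313  0.1397] yaw_y 3.01 zaxis [-0.4985 -0.0265 -0.8665] q [-0.14  0.49  1.53 -0.09  1.63 -0.17] w 0.101
turn z 0.0002
shift cm [ 0.03  0.61 -0.4 ]
```

Run:
```python
from h import *
n="side";p,d=optics.camera(n);cv2.imwrite("pics/side4.png",p);np.save("pics/side4.npy",d)
c=proj(n,BO+[.05,0,.03])[0].astype(int);cv2.imwrite("pics/crop5.png",cv2.resize(p[c[1]-60:c[1]+60,c[0]-80:c[0]+80],None,fx=5,fy=5,interpolation=cv2.INTER_CUBIC))
C=bay(cloud(n,d))*1000-[-3.4,2.3,-.3]
H,S,V=[a.astype(int) for a in cv2.split(cv2.cvtColor(p,cv2.COLOR_BGR2HSV))]
m=(C[...,2]>4)&(C[...,2]<22)&(abs(C[...,1])<80)&(C[...,0]<-30)&(C[...,0]>-110)&(S<70)&(V>80)
P=C[m];print("plate low end",m.sum(),P.min(0).round(1),np.percentile(P[:,1],[1,99]).round(1))
print("ledge x",np.percentile(C[...,0][(abs(C[...,2])<7)&(abs(C[...,1])<45)&(H>5)&(H<20)&(S>150)],[1,99]).round(1))
```

```text
plate low end 337 [-109.9  -72.     4.1] [-66.7  64.8]
ledge x [-109.8  -73.3]
```

View pics/crop5.png

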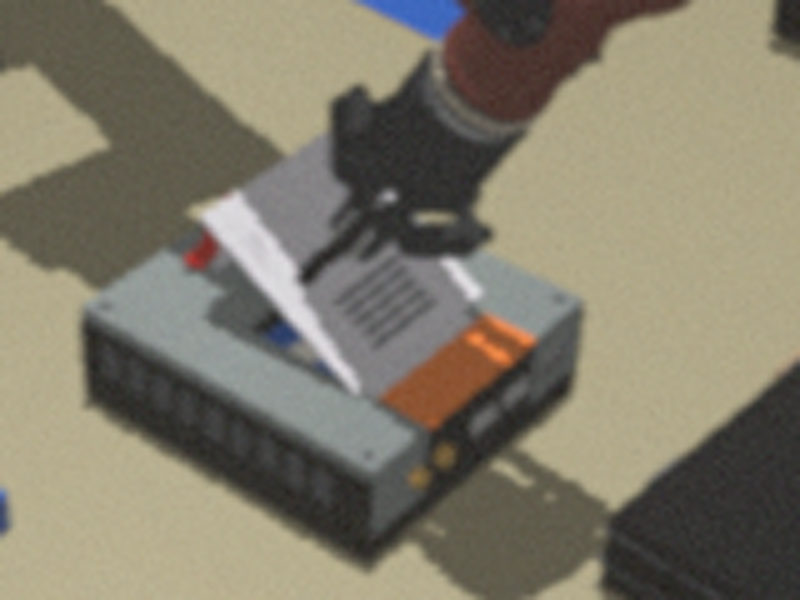

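Crop: the lid's low end at (370,395) lies along the ledge's free edge and is centred on it. I'll push it under now.

```bash
python3 -m creep '0 0 0 -0.05 0.3 -0.17 1;0 0 0 0 0.2 -0.1 1;0 0 0 0 0.13 -0.08 1;0 0 0 0 0 0 1;0 0 0 0 0 0 1'; python3 -c "
from h import *
lidgo([-15.6,1.9,64])"
```

```text
t: 16.7
tool_pos: [0.5513, -0.0314, 0.1393]
orientation: [-0.178, 0.665, 0.701, -0.188]
contact_force: [0.7, 0.6, -2.7]
grip_width: 0.098
grasp_force: 59.7
handle bay [-15.2   2.6  63.2] tilt 30.0 F [ 0.7  0.6 -2.7] toolx in bay [ 0. -1. -0.]
t 16.7 tcp [ 0.5513 -0.0314  0.1393] yaw_y 3.01 zaxis [-0.4989 -0.0264 -0.8663] q [-0.13  0.5   1.51 -0.09  1.64 -0.17] w 0.098
turn z 0.0002
shift cm [ 0.07 -0.   -0.09]
```

```bash
python3 -m creep '0 0 0 0.05 0.13 -0.07 1;0 0 0 0 0 0 1;0 0 0 0 0 0 1' | grep -E 'force|t:'
python3 - <<'E'
from h import *
p,R,s=tool();z=R.as_matrix()[:,2];b=bay(p)*1000;print(b.round(1),s["contact_force"])
h0=bay(p-.0045*z)*1000
c,si=np.cos(np.radians(30)),.5
l0=np.array([h0[0]-92*c+35.5*si,h0[2]-92*si-35.5*c]);print("lip",l0)
T=np.array([b[0],b[2]])
pt=30
for th in(25,20,15,10,7,4,2,0):
    f=1-th/30;l=l0+(np.array([-82,-8.5])-l0)*f
    a=np.radians(th);c,s_=np.cos(a),np.sin(a)
    N=l+[92*c-35.5*s_,92*s_+35.5*c]+4.5*np.array([s_,-c])
    q=np.radians(pt);d=N-T
    print(th,"ax",-round(np.radians(pt-th),4),"ty",round((-np.cos(q)*d[0]-np.sin(q)*d[1])/10,3),"tz",round((np.sin(q)*d[0]-np.cos(q)*d[1])/10,3),"tcp bay",N.round(1))
    T=N;pt=th
E
```

```text
t: 17.0
contact_force: [0.4, 0.1, -2.7]
grasp_force: 59.7
[-14.4   2.1  59.3] [ 0.41140891  0.09025063 -2.74470969]
lip [-78.59425129 -13.52980781]
25 ax -0.0873 ty -0.228 tz 0.713 tcp bay [-8.9 54.3]
20 ax -0.0873 ty -0.219 tz 0.714 tcp bay [-3.9 48.7]
15 ax -0.0873 ty -0.211 tz 0.715 tcp bay [ 0.5 42.7]
10 ax -0.0873 ty -0.202 tz 0.718 tcp bay [ 4.4 36.3]
7 ax -0.0524 ty -0.125 tz 0.43 tcp bay [ 6.3 32.3]
4 ax -0.0524 ty -0.122 tz 0.432 tcp bay [ 8.1 28.2]
2 ax -0.0349 ty -0.082 tz 0.288 tcp bay [ 9.1 25.4]
0 ax -0.0349 ty -0.081 tz 0.289 tcp bay [10.  22.5]
```

```bash
python3 -m creep '-0.0436 0 0 0 -0.11 0.36 1;-0.0436 0 0 0 -0.11 0.36 1;-0.0436 0 0 0 -0.11 0.36 1;-0.0436 0 0 0 -0.11 0.36 1;0 0 0 0 0 0 1'; python3 -m creep '-0.0436 0 0 0 -0.11 0.36 1;-0.0436 0 0 0 -0.1 0.36 1;-0.0436 0 0 0 -0.1 0.36 1;-0.0436 0 0 0 -0.1 0.36 1;0 0 0 0 0 0 1'; python3 -c "
from h import *
lidgo([3.6,1.9,41])"
```

```text
t: 17.5
tool_pos: [0.541, -0.0312, 0.1285]
orientation: [-0.12, 0.678, 0.714, -0.126]
contact_force: [-0.3, 0.0, -2.5]
grip_width: 0.101
grasp_force: 59.7
t: 18.0
tool_pos: [0.5332, -0.0316, 0.1155]
orientation: [-0.061, 0.686, 0.723, -0.064]
contact_force: [-0.3, 0.1, -1.9]
grip_width: 0.101
grasp_force: 59.7
handle bay [ 4.3  1.9 40. ] tilt 10.1 F [-0.3  0.1 -1.9] toolx in bay [ 0. -1.  0.]
t 18.0 tcp [ 0.5332 -0.0316  0.1155] yaw_y 3.0 zaxis [-0.1755 -0.009  -0.9844] q [-0.17  0.28  1.8  -0.04  1.24 -0.2 ] w 0.101
turn z 0.0001
shift cm [ 0.    0.05 -0.12]
```

```bash
python3 -m creep '-0.0524 0 0 0 -0.08 0.4 1;-0.0524 0 0 0 -0.1 0.4 1;-0.035 0 0 0 -0.08 0.25 1;0 0 0 0 0 0 1;0 0 0 0 0 0 1'; python3 -c "
from h import *
lidgo([9.1,1.9,29.8])"
```

```text
t: 18.5
tool_pos: [0.5309, -0.032, 0.1059]
orientation: [-0.012, 0.688, 0.725, -0.013]
contact_force: [0.3, 0.4, -2.7]
grip_width: 0.1
grasp_force: 59.6
handle bay [ 7.3  2.2 30.4] tilt 2.0 F [ 0.3  0.4 -2.7] toolx in bay [ 0. -1. -0.]
t 18.5 tcp [ 0.5309 -0.032   0.1059] yaw_y 3.01 zaxis [-0.0356 -0.002  -0.9994] q [-0.19  0.2   1.91 -0.01  1.07 -0.24] w 0.1
turn z 0.0002
shift cm [ 0.03 -0.18  0.07]
```

```bash
python3 -m creep '-0.035 0 0 0 -0.2 0.2 1;0 0 0 0 0 0.1 1;0 0 0 0 0 0 1;0 0 0 0 0 0 1'; python3 -c "
from h import *
lidgo([10,1.9,27])"
```

```text
t: 18.9
tool_pos: [0.5291, -0.0321, 0.1028]
orientation: [0.0, 0.688, 0.725, 0.0]
contact_force: [0.3, -0.0, -2.2]
grip_width: 0.1
grasp_force: 59.6
handle bay [ 9.3  2.2 27.3] tilt 0.0 F [ 0.3 -0.  -2.2] toolx in bay [ 0. -1. -0.]
t 18.9 tcp [ 0.5291 -0.0321  0.1028] yaw_y 3.01 zaxis [ 3.e-04 -2.e-04 -1.e+00] q [-0.19  0.18  1.94 -0.    1.02 -0.25] w 0.1
turn z 0.0002
shift cm [ 0.03 -0.07  0.03]
```

```bash
python3 -m creep '0 0 0 0 0 0.1 1;0 0 0 0 0 0 1;0 0 0 0 0 0 1' | grep -E 'pos|contact'; python3 -m creep '0 0 0 0 0 0.1 1;0 0 0 0 0 0 1;0 0 0 0 0 0 1' | grep -E 'pos|contact'
```

```text
tool_pos: [0.5292, -0.0322, 0.1024]
contact_force: [-1.4, -0.1, 1.6]
tool_pos: [0.5292, -0.0322, 0.1024]
contact_force: [-3.6, 0.6, 8.1]
```

```bash
python3 -m creep '0 0 0 0 0 0 0.2;0 0 0 0 0 0 0.2;0 0 0 0 0 0 0.2;0 0 0 0 0 0 0.2;0 0 0 0 0 -1 0.2;0 0 0 0 0 -3 0.2;0 0 0 0 0 -4 0.3;0 0 0 5 0 0 0.3;0 0 0 5 0 0 0.3;0 0 0 5 0 0 0.3;0 0 0 5 0 0 0.3;0 0 0 0 0 0 0.3;0 0 0 0 0 0 0.3' >/dev/null
python3 - <<'E'
from h import *
ims=[]
for n in("top","side"):
    p,d=optics.camera(n);cv2.imwrite(f"pics/{n}5.png",p)
    c=proj(n,BO)[0].astype(int);ims.append(cv2.resize(p[c[1]-60:c[1]+60,c[0]-60:c[0]+60],None,fx=3.3,fy=3.3,interpolation=cv2.INTER_CUBIC))
    C=bay(cloud(n,d))*1000-([-3.4,2.3,-.3] if n=="side" else [0,0,0])
    H,S,V=[a.astype(int) for a in cv2.split(cv2.cvtColor(p,cv2.COLOR_BGR2HSV))]
    m=(abs(C[...,2]-3)<8)&(abs(C[...,0])<90)&(abs(C[...,1])<62);P=C[m]
    k=np.linalg.lstsq(np.c_[P[:,:2],np.ones(len(P))],P[:,2],rcond=None)[0];print(n,"plate",k.round(4))
    m=(V<75)&(C[...,2]>15)&(C[...,2]<45)&(abs(C[...,0])<60)&(abs(C[...,1])<70);v,u=np.nonzero(m)
    r=cv2.minAreaRect((bay(onz(n,np.c_[u,v].astype(float),.113))[:,:2]*1000).astype(np.float32));print(" handle",np.round(r[0],1),np.round(r[1],1),round(r[2],1))
    m=((H<6)|(H>172))&(S>140)&(abs(C[...,0]-106)<50)&(abs(C[...,1])<60)&(V>60);v,u=np.nonzero(m)
    r=cv2.minAreaRect((bay(onz(n,np.c_[u,v].astype(float),.105))[:,:2]*1000).astype(np.float32));print(" latch",np.round(r[0],1),np.round(r[1],1),round(r[2],1))
cv2.imwrite("pics/crop6.png",np.hstack(ims))
go([.4323,-.0349,.18],14.4)
E
```

```text
top plate [ 7.0000e-03 -3.0000e-04  2.3782e+00]
 handle [10.2  0.2] [77.2  4.1] 89.0
 latch [ 99.7 193.9] [ 18.3 413.6] 0.6
side plate [ 0.0109 -0.003   2.625 ]
 handle [-0.1 12.7] [15.4 93.5] 1.8
 latch [93.4 18.4] [17.2 74.8] 27.2
t 20.9 tcp [0.5181 0.1669 0.1809] yaw_y 2.99 zaxis [ 8.e-04 -7.e-04 -1.e+00] q [ 0.18  0.1   1.86 -0.    1.18  0.13] w 0.353
turn z -0.1991
shift cm [-19.7   -9.62   0.1 ]
```

View pics/crop6.png

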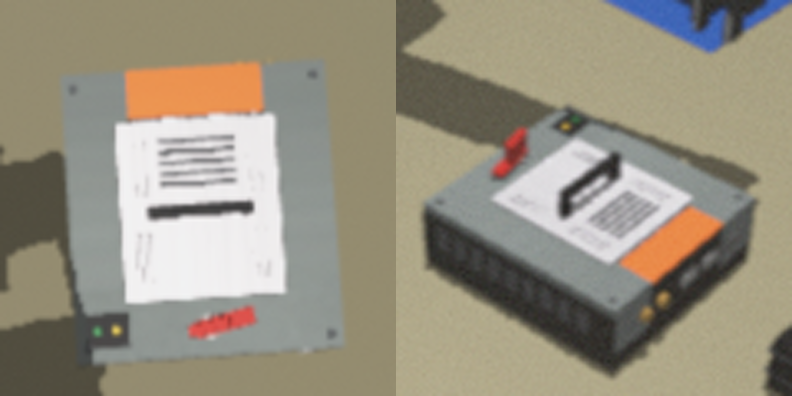

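Crop: the lid lies flat on the deck against the ledge. The handle at (200,210) measures to bay (10.2, 0.2) mm and the plate slope is under 0.7°. The latch at (222,323) is still open, at about 0.2 rad.

```bash
python3 -m creep '0 0 0 -4 -2 0 0.4;0 0 0 -4 -2 0 0.4;0 0 0 -4 -2 0 0.4;0 0 0 -4 -2 0 0.4;0 0 0 -3.7 -1.6 0 0.4;0 0 -0.1 0 0 0 0.4;0 0 -0.1 0 0 0 0.4;0 0 0 0 0 0 0.4;0 0 0 0 0 0 0.4' >/dev/null; python3 -c "
from h import *
go([.4323,-.0349,.1],14.4)"
```

```text
t 21.8 tcp [ 0.4322 -0.0352  0.1807] yaw_y 14.23 zaxis [ 7.e-04 -3.e-04 -1.e+00] q [-0.24 -0.15  2.1  -0.    1.18 -0.49] w 0.303
turn z -0.003
shift cm [0.03 0.01 8.07]
```

```bash
python3 -m creep '0 0 0 0 0 3 0.4;0 0 0 0 0 2 0.4;0 0 0 0 0 1 0.4;0 0 0 0 0 1 0.4;0 0 0 0 0 0.5 0.4;0 0 0 0 0 0.5 0.4;0 0 0 0 0 0 0.4;0 0 0 0 0 0 0.4' | grep -E 'pos|contact'; python3 -m creep '0 0 0 0 0 0 1;0 0 0 0 0 0 1;0 0 0 0 0 0 1;0 0 0 0 0 0 1' | grep -vE 'ori'
```

```text
tool_pos: [0.433, -0.0342, 0.1011]
contact_force: [0.4, -0.1, 0.4]
t: 23.0
tool_pos: [0.4334, -0.0342, 0.1014]
contact_force: [0.4, 1.4, 4.0]
grip_width: 0.086
grasp_force: 63.0
```

```bash
python3 -m creep '0 0 -0.11 0 0 0 1;0 0 -0.11 0 0 0 1;0 0 -0.11 0 0 0 1;0 0 -0.11 0 0 0 1;0 0 -0.11 0 0 0 1;0 0 -0.11 0 0 0 1' | grep -E 'pos|contact'; python3 -m creep '0 0 -0.11 0 0 0 1;0 0 -0.11 0 0 0 1;0 0 -0.11 0 0 0 1;0 0 -0.11 0 0 0 1;0 0 -0.11 0 0 0 1;0 0 -0.11 0 0 0 1;0 0 -0.055 0 0 0 1;0 0 0 0 0 0 1;0 0 0 0 0 0 1'; python3 -c "
from h import *
go([.4323,-.0349,.1],93);print(tool()[2]['moment'])"
```

```text
tool_pos: [0.4314, -0.0354, 0.1014]
contact_force: [-5.7, -4.9, 9.4]
t: 24.5
tool_pos: [0.4307, -0.0378, 0.1014]
orientation: [-0.003, -0.03, 1.0, -0.004]
contact_force: [-6.9, -10.4, 8.9]
grip_width: 0.083
grasp_force: 64.0
t 24.5 tcp [ 0.4307 -0.0378  0.1014] yaw_y 93.39 zaxis [-0.0049 -0.0083 -1.    ] q [-0.24 -0.02  2.16 -0.01  1.01 -1.87] w 0.083
turn z 0.0069
shift cm [-0.18  0.28  0.14]
[-1.88081431  1.25066126 -0.09474544]
```

Turned. Next: release, lift clear, move aside and check.

```bash
python3 -m creep '0 0 0 0 0 0 0.4;0 0 0 0 0 0 0.4;0 0 0 0 0 0 0.4;0 0 0 0 0 -1 0.4;0 0 0 0 0 -3 0.4;0 0 0 0 0 -4 0.4;0 0 0 0 0 -4 0.4;0 0 0 0 5 0 0.4;0 0 0 0 5 0 0.4;0 0 0 0 5 0 0.4;0 0 0 0 5 0 0.4;0 0 0 0 0 0 0.4;0 0 0 0 0 0 0.4' | grep -vE 'ori'
python3 - <<'E'
from h import *
ims=[]
for n in("top","side"):
    p,d=optics.camera(n);cv2.imwrite(f"pics/{n}6.png",p)
    c=proj(n,BO)[0].astype(int);ims.append(cv2.resize(p[c[1]-60:c[1]+60,c[0]-60:c[0]+60],None,fx=3.3,fy=3.3,interpolation=cv2.INTER_CUBIC))
    C=bay(cloud(n,d))*1000
    H,S,V=[a.astype(int) for a in cv2.split(cv2.cvtColor(p,cv2.COLOR_BGR2HSV))]
    if n=="top":
        m=((H<6)|(H>172))&(S>140)&(abs(C[...,0]-95)<40)&(abs(C[...,1])<45)&(V>60)&(C[...,2]>-30);v,u=np.nonzero(m)
        r=cv2.minAreaRect((bay(onz(n,np.c_[u,v].astype(float),.1))[:,:2]*1000).astype(np.float32));print(" latch",np.round(r[0],1),np.round(r[1],1),round(r[2],1))
        m=(V<75)&(C[...,2]>15)&(C[...,2]<45)&(abs(C[...,0])<60)&(abs(C[...,1])<70);v,u=np.nonzero(m)
        r=cv2.minAreaRect((bay(onz(n,np.c_[u,v].astype(float),.113))[:,:2]*1000).astype(np.float32));print(" handle",np.round(r[0],1),np.round(r[1],1),round(r[2],1))
cv2.imwrite("pics/crop7.png",np.hstack(ims))
E
```

```text
t: 25.8
tool_pos: [0.4207, 0.1668, 0.221]
contact_force: [0.7, -1.2, 0.3]
grip_width: 0.303
grasp_force: 0.0
 latch [104.8 201.1] [411.   48.2] 87.3
 handle [10.1  0.2] [77.2  4.2] 89.0
```

View pics/crop7.png

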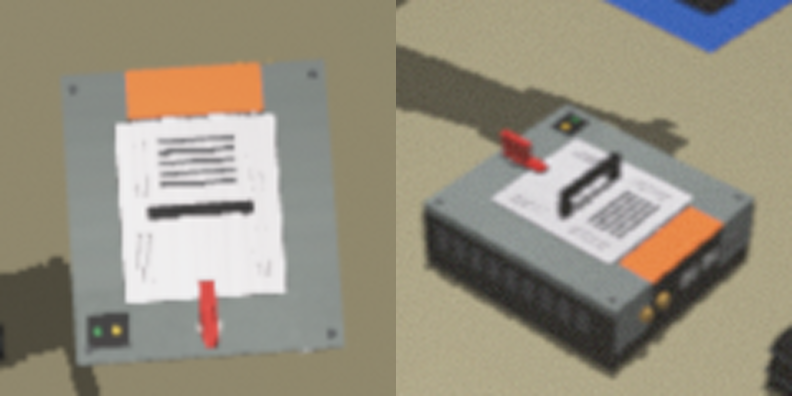

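The latch points squarely over the lid's edge, from (209,347) to (206,282), parallel to the unit's sides. The lid is unmoved and the arm is clear.

```bash
python3 -c "
from plant import order;print(order.sign_off())"
```

```text
the job is handed in; nothing more can be done
None
```

The job is handed in at about 26 s of 72 s: last views show the clean filter seated, the lid home under the ledge, the latch turned fully over it and the arm clear; the hand-in returned no verdict.

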